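# Hook the tote out of the rack and cam-clamp it

## Robot

A 6-joint arm with a two-finger parallel gripper is mounted at the origin on the work surface. World frame = base frame: x ahead of the robot, y to its left, z up, the work surface at z = 0. Lengths are in mm, angles in rad, forces in N, time in s.
With the tool pointing down it reaches from about 300 to 875 mm from the base axis. Payload 4.2 kg.
Tool frame: the origin (TCP) lies midway between the tips of the shut fingers; the grasp point (between the pads) lies 19 mm behind it (r.grip_point_offset is the distance from the TCP to the grasp point, in mm); z points along the fingers, y is the line along which they close (so a half turn about z gives the same grasp; the last joint's range is limited). The gripper opens to 85 mm and grips with 20 to 120 N. Pads are 22 mm wide; open, the fingers measure 114 mm over their backs; the gripper's body (76 mm by 85 mm) begins 54 mm behind the grasp point. The pads swing forward as they close: fully open they stand 13 mm farther back than shut.
Start: joints at [-1.356, 0.32, 1.565, -0, 1.257, -0.02], TCP at [133.775, -559.237, 231.338] pointing down, gripper open.
Joint ranges: [-3.11, 3.11], [-0.84, 2.01], [0.21, 2.61], [-1.34, 4.49], [0.05, 2.63], [-2.56, 2.56]. Speed limits (rad/s): [2.57, 2.57, 3.14, 3.14, 3.14, 3.14].

## Interface

Orientations are given as a unit quaternion [x, y, z, w].
In Python, from rig import status, vision, job, r gives the robot as it stands. The module is installed in compiled form; this text tells all that it offers.
- The arm moves only by the shell command python3 -m creep 'ROWS' [FORCE]. ROWS is JSON, one flat list of numbers, 7 for each row, row after row: the shift along the world's x, y, z in mm, then the turn, a rotation vector about the world's x, y, z in degrees, then the gripper command: -1 is fully open, 1 is shut, values between are in proportion. A call has 1 to 12 rows; each row shifts and turns the commanded pose from where the row before left it; what a row does not reach is not made up. A row lasts 1/10 s, in which the tool goes at most 50 mm and 8.59 degrees, less where a joint would pass 70% of its speed; a pose out of reach is approached as far as the arm can. A call is refused whole if a number of a shift passes 50 or a number of a turn 8.59, either way. A call with a gripper value outside its range is refused whole. The fingers move at their own pace and stop on an object; FORCE is the grip in N (left out, the last holds). Time passes only in rows, so rows that do not move let the fingers close. It gives the time, the measured TCP pose, the force, the opening and the grip force at its end, in the units of the state.
- status.get_state(): the state, without advancing time (a new reading comes with each control period).
- vision.read_camera(name): name is "side" or "top" or "wrist"; returns a dict with "color" (420x560x3 uint8, red, green, blue), "mtx" (3x3 intrinsics, pixels), "position" and "orientation" of the camera in the world; the wrist camera has in their place "hand_eye" (4x4, takes a point from camera to tool coordinates, whose origin is the TCP and whose axes are the flange's). Camera axes: x right, y up, looking along -z (the intrinsics and any distortion apply to the point x, -y, -z); pixel columns grow to the right and rows downward; lengths in mm; the calibration is good to about 2 mm. A picture is of the moment at which its call begins: read the wrist's pose just before it. There is no depth.
- job.job_done(): hands the job in; it is judged then, once.
The state is a dict: "time_s": time; "joint_pos": joint angles; "qd": joint speeds; "tau": joint torques, N m; "tool_pos": TCP position; "tcp_rot": TCP orientation; "ft_force": force on the tool from outside, world axes, zero at the start; "torque": the same for the moment, N m; "gripper_width": finger opening in mm; "gripper_force": force on a finger pad.
Only numpy, scipy, OpenCV 4.12 (cv2) and the standard library are available. Lean on these libraries where they do the work, as an engineer would, in place of code of your own. Each camera call takes 0.05 s, during which the arm holds its last target. There are 200 camera calls.

## Task

Take the orange pull hook from its cradle, drop its blade behind the front lip of the blue tote deep under the wire rack, and drag the tote towards you until its front lip is over the yellow band painted on the bench; pull it with the hook only, never touch the tote with the gripper or arm. Lay the hook back in its cradle, blade end the same way as before, and let go. Then turn the red cam lever clockwise (seen from above) just far enough to take up the gap and squeeze the tote against the sprung pad, so that the gauge needle rests in the green and has never run into the red; let go of the lever and do not disturb the red can, the steel ring, the wrench and the piece of steel angle.

Things in the scene. Friction and masses are not known exactly. Their poses are not given: they have to be found in the camera images.
- station: fixed green wire rack with a clamp station in front; origin on the bench, x axis points away from the robot into the rack, y to the left. The rack's roof (frame with thin wires along x, underside at z 195 mm, top 215 mm) runs from x = +30 to +300 mm; legs at y = +-190 mm. Two guide strips 20 mm high flank the tote's path from x = +45 mm, inner faces at y = +86 and -76 mm
- fence: grey fence block at the left of the tote's path, fixed for all practical purposes; carries the sprung pad and, on its top (68 mm high), the needle gauge. In the station's frame it covers x -145 to +15 mm and y 90 to 170 mm. Its setting differs by up to 4 mm between starts. Origin on the bench below the pad's face at rest
- band (a point): centre of the yellow band (36 mm wide along x, 130 mm long along y) on the bench in front of the rack; the tote's front lip must finish over it. Axes as the station's
- tote: blue open tote, 160 (x) x 130 (y) x 75 mm high, walls 5 mm, 0.5 to 1 kg, slides on the bench; origin on the bench under the middle of the front wall's outer face, x axis into the rack, so the tote covers x 0 to 160 mm. A lip 8 mm thick, 10 mm high runs along the outside top of the front wall. Inside, the front 90 mm are empty down to the floor; pipe offcuts lie at the back
- tote_lip (a point): top of the tote's front wall (outer face, mid-width), 75 mm above the bench
- hook: pull hook, 0.3 kg: orange handle 140 mm long, 24 x 24 mm; origin at the handle's centre, x along it towards the blade, z up. A 10 mm steel rod runs on from x = 70 to 180 mm at z = 0; at its end a downward blade 6 mm thick (x), 40 mm wide (y), from z = +5 to -40 mm, centred at x = 180 mm. Centre of mass near x = 12 mm, inside the handle
- hook_blade (a point): lower edge of the hook's blade, at (180, 0, -40) mm in the hook's frame
- cradle: fixed grey cradle; origin on the bench under its centre, x along the hook's x. Two saddles 12 mm thick at x = +-56 mm hold the handle in upward slots flaring from 29 to 38 mm, prong tops at 65 mm. The handle's underside rests at 48 mm, its centre 60 mm above the bench over the cradle's origin. Between the saddles (100 mm apart) the handle is free to be gripped from above
- cam (a joint): angle of the red cam lever, rad: 0 (open) to 1.7, growing clockwise seen from above. It turns stiffly (about 3 N at the knob) and stays where it is left. The jaw advances to the left by 12.5 mm per rad
- cam_knob (a point): on the axis of the upright red knob at the lever's end, 85 mm above the bench; knob 24 mm in diameter, clear above the lever arm from 52 to 100 mm height. It runs on a circle of 110 mm radius about cam_pivot; at angle 0 it lies from the pivot to the right and towards the robot (32 degrees from the station's -y towards -x)
- cam_pivot (a point): on the cam lever's vertical axis, 85 mm above the bench, fixed to the station
- needle (a joint): black gauge needle on the fence's top, rad: 0 with the pad free, grows by 0.11 per mm of pad compression (1.2 N per mm). Green from 0.28 to 0.88, red above 0.88; black below 0.28
- jaw: aluminium jaw 70 mm long, z 18 to 54 mm, driven by the cam; origin on the bench below the middle of its face that meets the tote; at station y = -70 mm with the lever at 0
- pad: black sprung pad on the fence, 70 mm long, z 18 to 54 mm; origin on the bench below the middle of its face that meets the tote, at station y = 68 to 72 mm when free
- spray: bystander: red can 60 mm in diameter, 115 mm tall, origin underneath
- flange: bystander: steel ring 90 mm across, 18 mm high, origin underneath
- wrench: bystander: wrench lying on the bench
- angle: bystander: piece of steel angle, 90 x 50 x 50 mm
- vise: bystander, fixed: small dark vise on a wooden foot, 160 x 80 mm, 72 mm tall, origin underneath; it stands on whichever side the cradle does not
There are look-alikes about, which are no part of the job. Leave any turquoise look-alike of the cradle alone. Several things have the shape of the tote; the one meant has the colours described above.

How it is judged:
By the outcome, as a careful person would: the job done as asked, in the order asked, and still so for the second after the job is handed in, with the robot touching nothing.
It also fails if it takes over 72 s, if anything falls off the work surface, if the arm or the gripper's body presses on something with over 40 N, if the wrist force passes 120 N, or if a joint passes its speed limit or range.

## Working session

There is one attempt and no reset: what is moved stays moved. The work goes in short steps, Python scripts to look and compute and a shell command to move; the robot and the scene stay as the last step left them, time stands still between calls to the robot, and variables do not carry over. Pictures are saved under pics/ and viewed, at most 10 in all, crops included, and the job is handed in when it is done.

```bash
mkdir -p pics; cat > h.py <<'E'
import numpy as np, cv2
from scipy.spatial.transform import Rotation as R
from rig import status, vision, job, r
def shot(name,fn=None):
    s=status.get_state(); c=vision.read_camera(name)
    if fn: cv2.imwrite('pics/'+fn,c['color'][:,:,::-1])
    K=np.array(c['mtx'])
    if 'hand_eye' in c:
        T=np.eye(4);T[:3,:3]=R.from_quat(s['tcp_rot']).as_matrix();T[:3,3]=s['tool_pos']
        M=T@np.array(c['hand_eye']);P=M[:3,3];Q=M[:3,:3]
    else: P=np.array(c['position']);Q=np.array(c['orientation']);Q=R.from_quat(Q).as_matrix() if Q.size==4 else Q
    return c['color'],(K,P,Q,{k:c[k] for k in c if k not in('color',)})
def ray(cam,u,v):
    K,P,Q,_=cam; p=np.linalg.inv(K)@[u,v,1]; return P,Q@np.array([p[0],-p[1],-p[2]])
def onz(cam,u,v,z):
    P,d=ray(cam,u,v); return P+d*(z-P[2])/d[2]
def proj(cam,X):
    K,P,Q,_=cam; p=Q.T@(np.array(X,float)-P); q=K@[p[0],-p[1],-p[2]]; return q[:2]/q[2]
def tri(c1,uv1,c2,uv2):
    a,d=ray(c1,*uv1);b,e=ray(c2,*uv2);d/=np.linalg.norm(d);e/=np.linalg.norm(e)
    t=np.linalg.lstsq(np.c_[d,-e],b-a,rcond=None)[0];p,q=a+d*t[0],b+e*t[1];return (p+q)/2,np.linalg.norm(p-q)
E
python3 - <<'E'
from h import *
for n in('top','side'):
    im,c=shot(n,n+'0.png');print(n,c[3])
print(status.get_state(), r.grip_point_offset)
E
```

```text
top {'mtx': array([[391.46714961,   0.        , 286.79717562],
       [  0.        , 391.46714961, 215.34950077],
       [  0.        ,   0.        ,   1.        ]]), 'position': array([ 335.85132348,   12.50895998, 1166.41416135]), 'orientation': array([-0.04912504,  0.06311847,  0.71437127, -0.6951809 ])}
side {'mtx': array([[404.12811188,   0.        , 282.34190648],
       [  0.        , 404.12811188, 204.56641398],
       [  0.        ,   0.        ,   1.        ]]), 'position': array([275.21959805, 803.38643745, 947.09982434]), 'orientation': array([-0.05468593,  0.3733266 ,  0.91552538, -0.13946316])}
{'time_s': 0.1, 'joint_pos': array([-1.35598194e+00,  3.20224801e-01,  1.56554598e+00, -2.65243565e-05,
        1.25737513e+00, -2.00292862e-02]), 'qd': array([-2.23325081e-05, -2.37772630e-03, -4.08599850e-03,  1.44504880e-04,
       -2.58410633e-04, -1.27428994e-03]), 'tau': array([ 8.57219802e-04, -4.16408587e+01, -2.34704232e+01, -1.75881104e-05,
        4.94033564e-03,  1.64603239e-05]), 'tool_pos': array([ 133.68557036, -558.8176398 ,  230.57243152]), 'tcp_rot': array([ 9.93113194e-01,  1.17156225e-01, -8.80718259e-05, -7.71725364e-04]), 'ft_force': array([ 0.22633155, -0.07765703, -0.56984541]), 'torque': array([-0.00602592, -0.00516112,  0.01107878]), 'gripper_force': 0.0, 'gripper_width': 85.49683582506404} 18.700000000000003
```

View pics/top0.png

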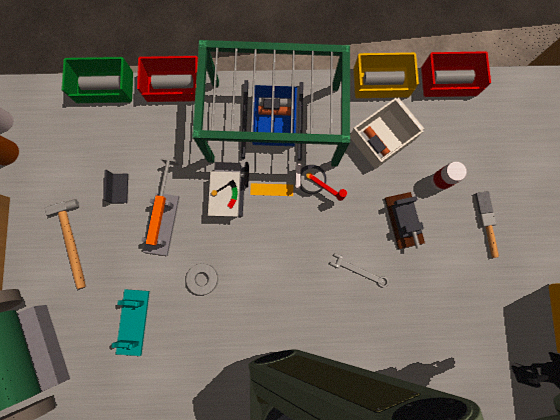

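View pics/side0.png

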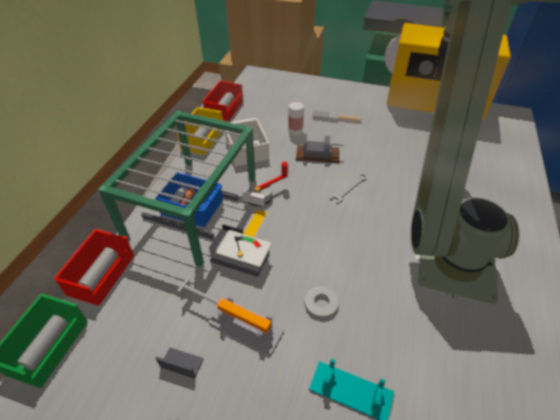

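Top view: the tote is the blue one at (273,113). Look-alikes are green (97,80), red (168,78), yellow (387,72), red (456,74) and white (388,132). The orange hook is in the grey cradle at (157,220) with its blade at (165,162), and the turquoise cradle at (130,322) is a decoy. The gauge is at (226,192), the yellow band at (270,188), and the knob at (341,194).

```bash
cat > m.py <<'E'
from h import *
im,c=shot('top'); hsv=cv2.cvtColor(im,cv2.COLOR_RGB2HSV)
def blob(lo,hi,roi):
    m=cv2.inRange(hsv,np.array(lo),np.array(hi)); k=np.zeros_like(m);x0,y0,x1,y1=roi;k[y0:y1,x0:x1]=m[y0:y1,x0:x1]
    cs=max(cv2.findContours(k,0,2)[0],key=cv2.contourArea);return cs
def rep(n,cs,z):
    re=cv2.minAreaRect(cs);W=np.array([onz(c,*p,z)[:2] for p in cv2.boxPoints(re)]);e=[W[1]-W[0],W[2]-W[1]]
    print(n,re[0],'ctr',W.mean(0).round(1),'sides',[round(float(np.linalg.norm(v)),1) for v in e],'ang',[round(float(np.degrees(np.arctan2(v[1],v[0]))),1) for v in e])
o=blob((5,150,120),(18,255,255),(130,180,185,260)); rep('handle',o,72)
rep('band',blob((19,120,120),(35,255,255),(240,175,300,200)),0)
g=blob((60,80,30),(85,255,255),(180,30,360,175)); rep('rack',g,215)
h=cv2.convexHull(g); print('hull',[ (tuple(p[0]),onz(c,*p[0],215)[:2].round(0)) for p in cv2.approxPolyDP(h,6,True)])
b=blob((100,120,60),(125,255,255),(240,70,310,150)); rep('blue',b,75)
rep('red',blob((0,150,90),(4,255,255),(305,165,355,205)),100)
big=cv2.resize(im[60:265,135:365],None,fx=3.4,fy=2.9,interpolation=2); cv2.imwrite('pics/crop1.png',big[:,:,::-1])
E
python3 m.py
```

```text
handle (155.38185119628906, 219.76705932617188) ctr [508.6 357.7] sides [139.8, 30.7] ang [-10.2, -103.4]
band (268.0416259765625, 189.25137329101562) ctr [604.5  41.5] sides [36.5, 110.8] ang [-2.6, -93.4]
rack (272.001220703125, 102.46495056152344) ctr [788.1  20.4] sides [330.2, 414.7] ang [-1.4, -93.2]
hull [((np.int32(199), np.int32(40)), array([963., 210.])), ((np.int32(348), np.int32(45)), array([ 942., -184.])), ((np.int32(349), np.int32(142)), array([ 673., -172.])), ((np.int32(337), np.int32(165)), array([ 613., -139.])), ((np.int32(193), np.int32(137)), array([695., 223.]))]
blue (262.0877380371094, 114.48207092285156) ctr [813.2  52.4] sides [107.2, 51.1] ang [-3.2, -93.8]
red (327.20135498046875, 186.20376586914062) ctr [ 586.2 -126.4] sides [24.1, 113.7] ang [-26.5, -117.3]
```

View pics/crop1.png

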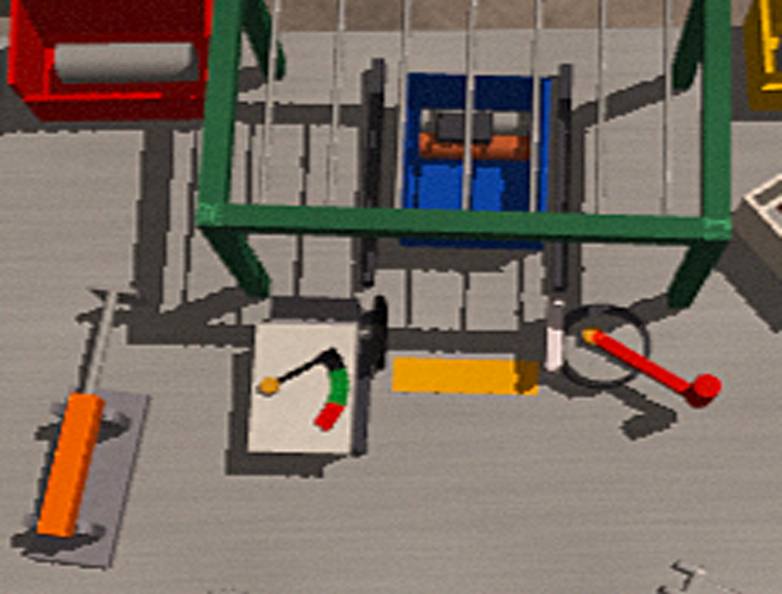

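The crop confirms the choice. The blue tote's lip is at about full px (275,144), its right and left guides are clear, and the gauge runs black, green, red clockwise. The hook's blade end points away from the robot. I'm setting out above the hook.

```bash
python3 -m creep '[18.6,45.7,2.5,0,0,7.8,-1,18.6,45.7,2.5,0,0,7.8,-1,18.6,45.7,2.5,0,0,7.8,-1,18.6,45.7,2.5,0,0,7.8,-1,18.6,45.7,2.5,0,0,7.8,-1,18.6,45.7,2.5,0,0,7.8,-1,18.6,45.7,2.5,0,0,7.8,-1,18.6,45.7,2.5,0,0,7.8,-1,18.6,45.7,2.5,0,0,7.8,-1,18.6,45.7,2.5,0,0,7.8,-1,18.6,45.7,2.5,0,0,7.8,-1,18.6,45.7,2.5,0,0,7.8,-1]' 60
python3 -m creep '[18.6,45.7,2.5,0,0,7.8,-1,18.6,45.7,2.5,0,0,7.8,-1,18.6,45.7,2.5,0,0,7.8,-1,18.6,45.7,2.5,0,0,7.8,-1,18.6,45.7,2.5,0,0,7.8,-1,18.6,45.7,2.5,0,0,7.8,-1,18.6,45.7,2.5,0,0,7.8,-1,18.6,45.7,2.5,0,0,7.8,-1,0,0,0,0,0,0,-1]'
python3 - <<'E'
from h import *
im,c=shot('wrist','w1.png'); print(c[3]['hand_eye'].round(3),c[0],status.get_state()['joint_pos'])
print('proj hook ctr',proj(c,[508,358,60]))
im,t=shot('top')
for x in (400,475,545): print('lip',onz(t,135+x/3.4,60+245/2.9,75).round(1))
print('fence',[onz(t,135+x/3.4,60+y/2.9,68)[:2].round(0) for x,y in((258,322),(357,322),(350,453),(250,453))])
print('knob',onz(t,135+706/3.4,60+388/2.9,100).round(1),'piv',onz(t,135+590/3.4,60+337/2.9,52).round(1))
E
```

```text
time_s: 1.35
tool_pos: [357.1, -8.8, 261.6]
tcp_rot: [0.592, 0.806, 0.0, 0.0]
ft_force: [2.2, -2.8, 1.3]
gripper_width: 85.5
gripper_force: 0.0
time_s: 2.25
tool_pos: [507.1, 359.9, 279.2]
tcp_rot: [0.089, 0.996, 0.001, -0.0]
ft_force: [-0.3, -0.6, -0.6]
gripper_width: 85.5
gripper_force: 0.0
[[-1.00000e-03  9.50000e-01  3.13000e-01  8.06340e+01]
 [ 1.00000e+00  0.00000e+00  1.00000e-03 -1.76000e-01]
 [ 1.00000e-03  3.13000e-01 -9.50000e-01 -1.42494e+02]
 [ 0.00000e+00  0.00000e+00  0.00000e+00  1.00000e+00]] [[323.54275979   0.         284.33371614]
 [  0.         323.54275979 209.75447188]
 [  0.           0.           1.        ]] [ 5.95789613e-01  3.68218251e-01  1.37082602e+00  1.73807789e-04
  1.40467022e+00 -7.93455803e-01]
proj hook ctr [283.03661163 178.81727313]
lip [721.4  81.5  75. ]
lip [719.9  17.5  75. ]
lip [718.6 -42.4  75. ]
fence [array([647., 203.]), array([645., 120.]), array([513., 127.]), array([515., 210.])]
knob [ 563.4 -168.7  100. ] piv [628.8 -79.3  52. ]
```

View pics/w1.png

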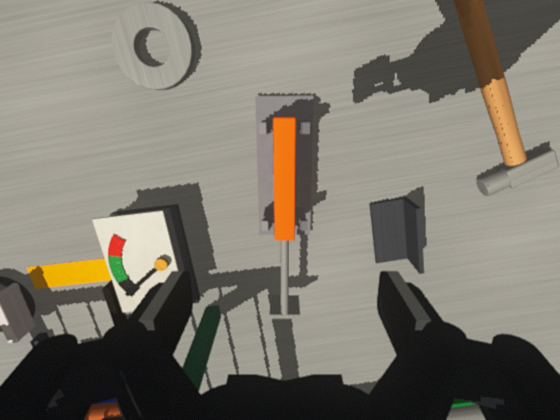

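The wrist view shows the handle at (285,179), lying along the image column. The rod runs down to the blade at (285,312), the saddles are on both sides, and the way down is clear.

```bash
python3 - <<'E'
from h import *
im,c=shot('wrist'); hsv=cv2.cvtColor(im,cv2.COLOR_RGB2HSV)
m=cv2.inRange(hsv,(5,180,120),(18,255,255)); m[:,:250]=0;m[:,320:]=0;m[260:]=0
cs=max(cv2.findContours(m,0,2)[0],key=cv2.contourArea)
W=np.array([onz(c,*p[0],72)[:2] for p in cs],np.float32); re=cv2.minAreaRect(W);print(re)
print('rod line',[onz(c,*p,60)[:2].round(1) for p in((285,250),(284.5,300))],'blade',onz(c,285,312,60))
s=status.get_state();print(s['tool_pos'],R.from_quat(s['tcp_rot']).as_matrix().round(3))
E
```

```text
((509.132080078125, 359.1981201171875), (23.535572052001953, 138.281982421875), 79.82563781738281)
rod line [array([594.5, 338.7]), array([664.4, 325.1])] blade [682.48644876 322.42439563  60.        ]
[505.35290845 354.4009898  280.55510479] [[-0.983  0.183 -0.001]
 [ 0.183  0.983 -0.001]
 [ 0.001 -0.002 -1.   ]]
```

```bash
python3 -m creep '[8,4,-30,0,0,0,-1,0,0,-35,0,0,0,-1,0,0,-35,0,0,0,-1,0,0,-35,0,0,0,-1,0,0,-35,0,0,0,-1,0,0,-30,0,0,0,-1,0,0,-20,0,0,0,-1,0,0,-14,0,0,0,-1,0,0,-5,0,0,0,-1,0,0,0,0,0,0,-1]' 60
python3 -m creep '[0,0,0,0,0,0,1,0,0,0,0,0,0,1,0,0,0,0,0,0,1,0,0,0,0,0,0,1,0,0,0,0,0,0,1,0,0,0,0,0,0,1]' 60
```

```text
time_s: 3.4
tool_pos: [513.8, 358.2, 42.6]
tcp_rot: [0.092, 0.996, 0.0, -0.0]
ft_force: [-0.4, 0.6, 0.3]
gripper_width: 85.3
gripper_force: 0.0
time_s: 4.0
tool_pos: [514.1, 359.0, 43.0]
tcp_rot: [0.092, 0.996, 0.0, 0.0]
ft_force: [-1.3, -0.4, 4.3]
gripper_width: 23.2
gripper_force: 60.1
```

```bash
python3 -m creep '[0,0,12,0,0,0,1,0,0,20,0,0,0,1,0,0,25,0,0,0,1,-15,0,15,0,0,0,1,-29,-15,0,0,0,0,1,0,-35,0,0,0,1,1,0,-40,0,0,0,1,1,0,-40,0,0,0,1,1,0,-40,0,0,0,1,1,0,-40,0,0,0,1,1,0,-40,0,0,0,1,1,0,-40,0,0,0,1,1]'
python3 -m creep '[0,-30,0,0,0,1,1,0,-12,0,0,0,0,1,0,0,0,0,0,0,1,0,0,0,0,0,0,1]'
python3 - <<'E'
from h import *
im,c=shot('wrist'); 
s=status.get_state();T=R.from_quat(s['tcp_rot']).as_matrix();print(s['tool_pos'],T.round(3),s['gripper_force'])
a,t=shot('side'); b=cv2.resize(a[110:300,80:320],(560,443)); 
cv2.imwrite('pics/w2.png',np.hstack([cv2.resize(im,(560,443))[:, 150:390],b])[:,:,::-1])
E
```

```text
time_s: 5.2
tool_pos: [469.2, 67.2, 114.5]
tcp_rot: [0.03, 1.0, 0.0, -0.0]
ft_force: [0.3, -0.5, -1.8]
gripper_width: 23.1
gripper_force: 59.2
time_s: 5.6
tool_pos: [469.8, 27.4, 114.4]
tcp_rot: [0.023, 1.0, 0.0, -0.0]
ft_force: [0.0, -0.6, -3.1]
gripper_width: 23.3
gripper_force: 59.4
[469.8011378   27.72587568 114.36378009] [[-0.999  0.044 -0.   ]
 [ 0.044  0.999  0.001]
 [ 0.     0.001 -1.   ]] 59.4172328710556
```

View pics/w2.png

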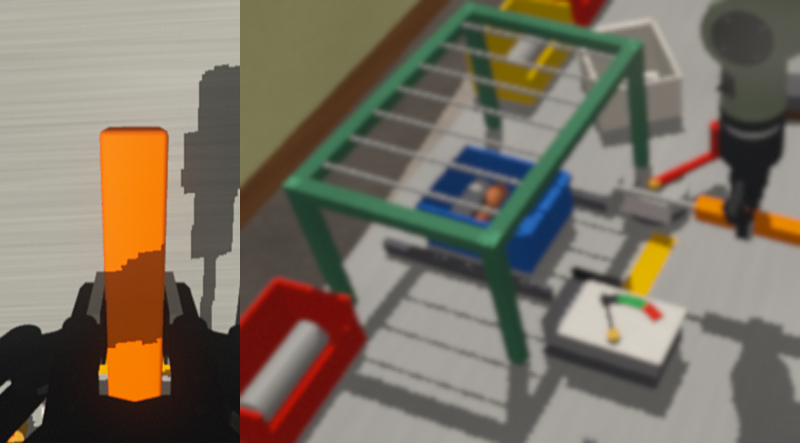

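The wrist view shows the handle held straight. In the side view the way into the tote is free and the gauge is at rest. Going in over the tote now, still above the lip.

```bash
python3 -m creep '[15,-1,0,0,0,-0.7,1,25,-1,0,0,0,0,1,25,-1,0,0,0,0,1,25,-1,0,0,0,0,1,20,-1,0,0,0,0,1,12,-1,0,0,0,0,1,0,0,0,0,0,0,1,0,0,0,0,0,0,1]'
python3 - <<'E'
from h import *
a,t=shot('side'); b,c=shot('top')
x=cv2.resize(a[140:240,130:270],(560,400),interpolation=2); y=cv2.resize(b[70:170,235:315],(320,400),interpolation=2)[:,40:280]
cv2.imwrite('pics/w3.png',np.hstack([x,y])[:,:,::-1])
for n,z in(('lipL',(723,82,75)),('lipR',(720,-42,75)),('blade',(767,18,92))): print(n,(proj(t,z)-[130,140])*4,(proj(c,z)-[245,70])*4)
E
```

```text
time_s: 6.5
tool_pos: [590.7, 21.4, 113.9]
tcp_rot: [0.028, 1.0, 0.0, -0.001]
ft_force: [0.2, 0.0, -2.4]
gripper_width: 23.5
gripper_force: 59.4
lipL [315.73463195 286.81578171] [ 29.87968772 295.80297927]
lipR [384.62742159 178.90666219] [200.596082   296.09169333]
blade [295.07710838 200.97086452] [116.26378899 227.41539002]
```

View pics/w3.png

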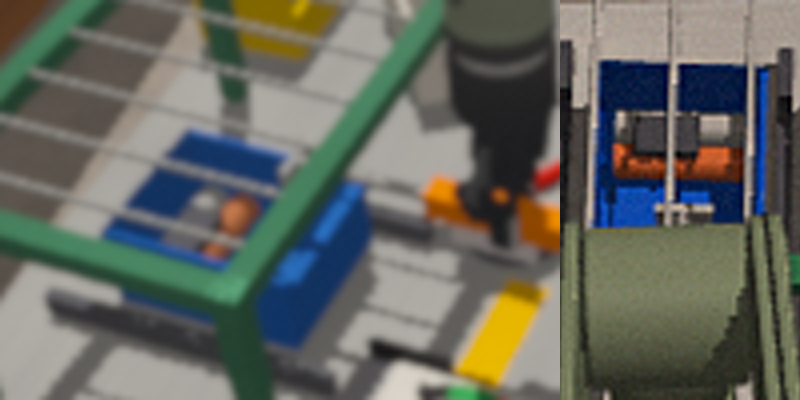

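The top view shows the blade at crop (683,212), over the empty front of the tote floor and short of the pipes at y 145–180. The side view agrees. Lowering now.

```bash
python3 -m creep '[0,0,-10,0,0,0,1,0,0,-12,0,0,0,1,0,0,-12,0,0,0,1,0,0,-8,0,0,0,1,0,0,-4,0,0,0,1,0,0,0,0,0,0,1,0,0,0,0,0,0,1]' 90
python3 -m creep '[-8,0.4,0,0,0,0,1,-8,0.4,0,0,0,0,1,-6,0.3,0,0,0,0,1,-4,0.2,0,0,0,0,1,-4,0.2,0,0,0,0,1,0,0,0,0,0,0,1]'
```

```text
time_s: 7.3
tool_pos: [592.1, 20.7, 68.5]
tcp_rot: [0.028, 1.0, 0.0, 0.0]
ft_force: [1.1, -0.8, -3.5]
gripper_width: 22.6
gripper_force: 91.6
time_s: 7.9
tool_pos: [561.4, 22.3, 68.7]
tcp_rot: [0.028, 1.0, 0.0, 0.0]
ft_force: [1.3, -0.7, -3.1]
gripper_width: 22.5
gripper_force: 91.8
```

```bash
python3 -m creep '[-4,0.2,0,0,0,0,1,-4,0.2,0,0,0,0,1,-4,0.2,0,0,0,0,1,-4,0.2,0,0,0,0,1,0,0,0,0,0,0,1]'
```

```text
time_s: 8.4
tool_pos: [544.9, 23.1, 68.4]
tcp_rot: [0.028, 1.0, 0.0, -0.001]
ft_force: [1.2, -0.6, -2.1]
gripper_width: 22.7
gripper_force: 91.9
```

```bash
cat > tb.py <<'E'
from h import *
im,c=shot('side'); hsv=cv2.cvtColor(im,cv2.COLOR_RGB2HSV)
m=cv2.inRange(hsv,(100,120,50),(125,255,255));m[:,:140]=0;m[:,300:]=0;m[:150]=0;m[300:]=0
cs=max(cv2.findContours(m,0,2)[0],key=cv2.contourArea)[:,0]
i=np.argmax(cs[:,0]);print('side rightmost',cs[i],'->z75',onz(c,*map(float,cs[i]),75).round(1))
i=np.argmax(cs[:,1]);print('lowest (front-left foot)',cs[i],onz(c,*map(float,cs[i]),0).round(1))
im,c=shot('top'); hsv=cv2.cvtColor(im,cv2.COLOR_RGB2HSV)
m=cv2.inRange(hsv,(100,120,50),(125,255,255));m[:,:240]=0;m[:,312:]=0;m[:60]=0;m[230:]=0
ys,xs=np.nonzero(m);y0=np.percentile(ys,1);print('top rows',ys.min(),ys.max(),'back edge',onz(c,274,ys.min(),75).round(1))
for row in range(ys.min()+2,ys.max()+1,8):
    k=xs[ys==row]; 
    if len(k)>1: print(row,k.min(),k.max(),onz(c,k.min(),row,75)[:2].round(1),onz(c,k.max()+1,row,75)[:2].round(1))
print(status.get_state()['tool_pos'],status.get_state()['ft_force'])
E
python3 tb.py
```

```text
side rightmost [230 202] ->z75 [679.   25.8  75. ]
lowest (front-left foot) [209 228] [732.4  83.5   0. ]
top rows 95 155 back edge [873.2  15.9  75. ]
97 255 296 [868.   72.4] [865.5 -52.2]
105 254 296 [842.9  75.7] [840.3 -51.3]
113 254 295 [817.9  76.1] [815.4 -47.6]
121 254 295 [793.1  76.5] [790.5 -46.8]
129 254 295 [768.5  76.9] [765.8 -46. ]
145 251 295 [719.9  86.3] [717.  -44.4]
153 252 293 [695.7  83.8] [692.9 -37.8]
[544.92557611  23.08830813  68.34604944] [ 2.14918441  0.73237721 -2.17694294]
```

```bash
python3 -m creep '[-4,0.8,0,0,0,0,1,-4,0.8,0,0,0,0,1,-4,0.8,0,0,0,0,1,-4,0.8,0,0,0,0,1,-4,0.8,0,0,0,0,1,-3,0.8,0,0,0,0,1,0,0,0,0,0,0,1]'
python3 tb.py
python3 - <<'E'
from h import *
im,c=shot('top')
print('jaw face',onz(c,296.5,175.5,54).round(1),'pad face',onz(c,135+386/3.4,60+330/2.9,54).round(1))
x=cv2.resize(im[90:210,225:345],(600,600),interpolation=2)
cv2.imwrite('pics/w4.png',x[:,:,::-1])
E
```

```text
time_s: 9.2
tool_pos: [521.7, 28.0, 68.3]
tcp_rot: [0.028, 1.0, 0.0, -0.001]
ft_force: [1.8, -0.9, -2.3]
gripper_width: 22.6
gripper_force: 91.8
side rightmost [236 205] ->z75 [656.9  32.1  75. ]
lowest (front-left foot) [216 231] [706.7  88.3  -0. ]
top rows 102 163 back edge [851.1  16.5  75. ]
104 255 295 [846.   72.7] [843.5 -48.5]
112 254 295 [821.   76.1] [818.5 -47.7]
120 254 294 [796.2  76.4] [793.7 -43.9]
128 250 294 [771.8  88.5] [769.  -43.1]
144 250 294 [723.   89.2] [720.1 -41.6]
152 250 293 [698.9  89.5] [695.9 -37.9]
160 251 292 [674.8  86.9] [672.  -34.2]
[521.7677476   27.93690096  68.24263357] [ 1.11160838 -0.56442354 -3.0529063 ]
jaw face [631.2 -43.9  54. ] pad face [639.7  96.2  54. ]
```

View pics/w4.png

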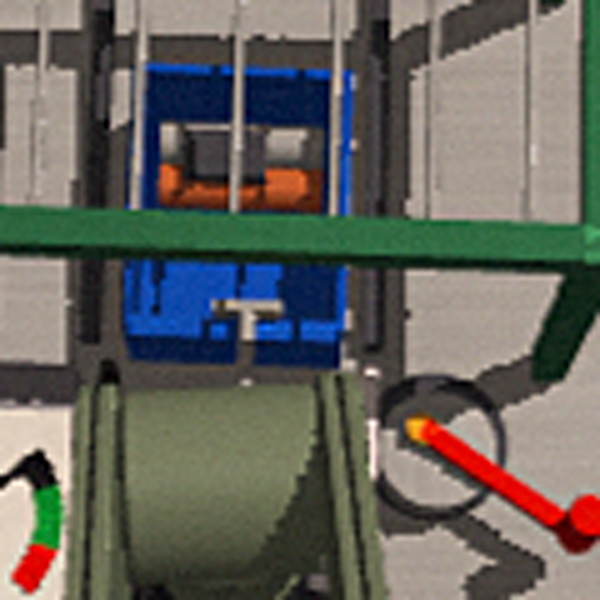

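The top crop shows the blade engaged at (248,305) behind the front wall. The tote is square (edges at x 125 and 345), about centred between the jaw at (372,450) and the pad. Continuing the pull.

```bash
python3 -m creep '[-4,0.1,0,0,0,0,1,-6,0.2,0,0,0,0,1,-6,0.2,0,0,0,0,1,-6,0.2,0,0,0,0,1,-6,0.2,0,0,0,0,1,-6,0.2,0,0,0,0,1,0,0,0,0,0,0,1]'
python3 -m creep '[-6,0.3,0,0,0,0,1,-8,0.3,0,0,0,0,1,-8,0.3,0,0,0,0,1,-8,0.3,0,0,0,0,1,-7,0.3,0,0,0,0,1,-6,0.3,0,0,0,0,1,-4,0.2,0,0,0,0,1,-4,0,0,0,0,0,1,0,0,0,0,0,0,1]'
python3 tb.py
```

```text
time_s: 10.05
tool_pos: [486.8, 29.0, 68.2]
tcp_rot: [0.028, 1.0, -0.0, -0.001]
ft_force: [-0.0, 0.1, -2.9]
gripper_width: 22.5
gripper_force: 91.7
time_s: 10.95
tool_pos: [436.7, 31.0, 68.3]
tcp_rot: [0.028, 1.0, 0.0, -0.001]
ft_force: [0.9, 0.2, -3.0]
gripper_width: 22.4
gripper_force: 91.7
side rightmost [261 200] ->z75 [592.1 -10.5  75. ]
lowest (front-left foot) [246 233] [615.8  68.2   0. ]
top rows 130 189 back edge [764.2  18.5  75. ]
132 273 294 [758.1  21.6] [756.7 -42.7]
148 250 294 [710.9  89.3] [708.  -41.2]
156 250 294 [686.8  89.7] [683.8 -40.4]
164 249 293 [663.   92.9] [660.  -36.8]
172 249 293 [639.2  93.2] [636.2 -36. ]
180 248 293 [615.7  96.4] [612.5 -35.3]
188 251 292 [592.1  88.1] [589.1 -31.7]
[436.68376357  30.95654727  68.1798995 ] [ 0.45817785  0.03636294 -3.25242412]
```

```bash
python3 -m creep '[5,0,0,0,0,0,1,5,0,0,0,0,0,1,0,0,12,0,0,0,1,0,0,20,0,0,0,1,0,0,16,0,0,0,1,0,12,0,0,0,0,1,0,30,0,0,0,-0.9,1,0,38,0,0,0,-0.9,1,0,38,0,0,0,-0.9,1,0,38,0,0,0,-0.9,1,0,38,0,0,0,-0.9,1,0,38,0,0,0,-0.9,1]'
python3 -m creep '[5,38,0,0,0,-0.9,1,18,30,0,0,0,-0.9,1,24,20,0,0,0,-0.1,1,15,8,0,0,0,0,1,5,0,0,0,0,0,1,0,0,0,0,0,0,1,0,0,0,0,0,0,1]'
python3 -c "
from h import *
s=status.get_state();T=R.from_quat(s['tcp_rot']).as_matrix();print(s['tool_pos'],np.degrees(np.arctan2(T[1,0],T[0,0])))"
python3 tb.py | head -5
```

```text
time_s: 12.25
tool_pos: [446.7, 265.0, 115.1]
tcp_rot: [0.076, 0.997, -0.0, -0.001]
ft_force: [0.8, 0.1, -3.8]
gripper_width: 22.3
gripper_force: 91.9
time_s: 12.95
tool_pos: [513.5, 358.1, 115.5]
tcp_rot: [0.092, 0.996, -0.001, -0.001]
ft_force: [0.0, -0.6, -3.6]
gripper_width: 22.7
gripper_force: 91.8
[513.47359432 358.14840726 115.48601345] 169.4291413324551
side rightmost [206 227] ->z75 [705.9 139.6  75. ]
lowest (front-left foot) [203 227] [751.8  85.3   0. ]
top rows 130 189 back edge [764.2  18.5  75. ]
132 273 294 [758.1  21.6] [756.7 -42.7]
148 250 294 [710.9  89.3] [708.  -41.2]
```

```bash
python3 -m creep '[0.3,0.6,-20,0,0,0,1,0,0,-20,0,0,0,1,0,0,-12,0,0,0,1,0,0,-8,0,0,0,1,0,0,-6,0,0,0,1,0,0,-4,0,0,0,1,0,0,-3,0,0,0,1,0,0,0,0,0,0,1]'
```

```text
time_s: 13.85
tool_pos: [515.2, 359.7, 43.4]
tcp_rot: [0.092, 0.996, 0.0, 0.0]
ft_force: [0.4, -0.5, -3.6]
gripper_width: 22.3
gripper_force: 92.1
```

```bash
python3 -m creep '[0,0,-1,0,0,0,1,0,0,0,0,0,0,1,0,0,0,0,0,0,0.2,0,0,0,0,0,0,0,0,0,0,0,0,0,-0.3,0,0,0,0,0,0,-1,0,0,0,0,0,0,-1,0,0,0,0,0,0,-1,0,0,0,0,0,0,-1]'
python3 -m creep '[0,0,10,0,0,0,-1,0,0,25,0,0,0,-1,0,0,35,0,0,0,-1,0,0,40,0,0,0,-1,0,0,45,0,0,0,-1,0,0,45,0,0,0,-1,0,0,38,0,0,0,-1,0,0,0,0,0,0,-1,0,0,0,0,0,0,-1]'
python3 - <<'E'
from h import *
im,c=shot('wrist'); t,ct=shot('top')
hsv=cv2.cvtColor(im,cv2.COLOR_RGB2HSV)
m=cv2.inRange(hsv,(5,180,120),(18,255,255)); m[:,:250]=0;m[:,320:]=0;m[260:]=0
cs=max(cv2.findContours(m,0,2)[0],key=cv2.contourArea)
print(cv2.minAreaRect(np.array([onz(c,*p[0],72)[:2] for p in cs],np.float32)))
cv2.imwrite('pics/w5.png',np.hstack([cv2.resize(im[80:330,220:350],(208,400)),cv2.resize(t[120:230,230:360],(472,400),interpolation=2)])[:,:,::-1])
print('knob guess',proj(ct,(563,-169,100)))
E
```

```text
time_s: 14.75
tool_pos: [515.1, 359.6, 42.3]
tcp_rot: [0.092, 0.996, 0.0, -0.0]
ft_force: [-0.6, 0.0, -0.3]
gripper_width: 85.5
gripper_force: 0.0
time_s: 15.65
tool_pos: [515.1, 359.6, 281.8]
tcp_rot: [0.092, 0.996, 0.001, 0.001]
ft_force: [0.6, 0.5, 0.1]
gripper_width: 85.5
gripper_force: 0.0
((510.71826171875, 360.111572265625), (23.52005958557129, 138.13624572753906), 79.52710723876953)
knob guess [342.74963311 193.9166484 ]
```

View pics/w5.png

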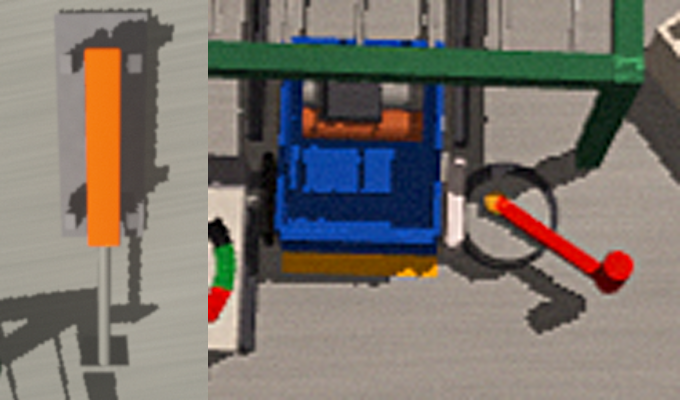

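Wrist crop: the hook lies in the cradle at (102,150) with its blade end as before, within 2 mm. Top crop: the tote lip is over the yellow band (285–435, 245–275), the knob is at (617,267) and the pivot at (490,203). Now over to the knob.

```bash
python3 -m creep '[3.6,-37.8,-2,0,0,-8.2,-1,3.6,-37.8,-2,0,0,-8.2,-1,3.6,-37.8,-2,0,0,-8.2,-1,3.6,-37.8,-2,0,0,-8.2,-1,3.6,-37.8,-2,0,0,-8.2,-1,3.6,-37.8,-2,0,0,-8.2,-1,3.6,-37.8,-2,0,0,-8.2,-1,3.6,-37.8,-2,0,0,-8.2,-1,3.6,-37.8,-2,0,0,-8.2,-1,3.6,-37.8,-2,0,0,-8.2,-1,3.6,-37.8,-2,0,0,-8.2,-1,3.6,-37.8,-2,0,0,-8.2,-1]' 20
python3 -m creep '[3.6,-37.8,-2,0,0,-8.2,-1,3.6,-37.8,-2,0,0,-8.2,-1,0,0,0,0,0,0,-1,0,0,0,0,0,0,-1]'
python3 - <<'E'
from h import *
im,c=shot('wrist','w6.png'); hsv=cv2.cvtColor(im,cv2.COLOR_RGB2HSV)
m=cv2.inRange(hsv,(0,150,70),(4,255,255))|cv2.inRange(hsv,(176,150,70),(180,255,255))
print('pred knob top',proj(c,(565,-169,100)),'pivot',proj(c,(628.8,-79.3,52)))
n,l,st,ce=cv2.connectedComponentsWithStats(m)
print([(s.tolist(),e.round(0).tolist()) for s,e in zip(st[1:],ce[1:]) if s[4]>60])
s=status.get_state();T=R.from_quat(s['tcp_rot']).as_matrix();print(s['tool_pos'],np.degrees(np.arctan2(T[1,0],T[0,0])))
E
```

```text
time_s: 16.95
tool_pos: [557.3, -95.4, 254.3]
tcp_rot: [0.816, 0.579, -0.001, -0.001]
ft_force: [0.8, -0.2, 0.9]
gripper_width: 85.8
gripper_force: 0.0
time_s: 17.35
tool_pos: [564.6, -169.9, 250.5]
tcp_rot: [0.889, 0.459, -0.001, -0.002]
ft_force: [-0.8, 0.3, -0.6]
gripper_width: 85.3
gripper_force: 0.0
pred knob top [284.83753337 191.806078  ] pivot [284.99056545  69.21086327]
[([277, 78, 24, 126, 1670], [289.0, 148.0]), ([450, 321, 31, 20, 191], [466.0, 330.0])]
[ 564.79365813 -169.06509373  250.91909828] 54.69027359352018
```

View pics/w6.png

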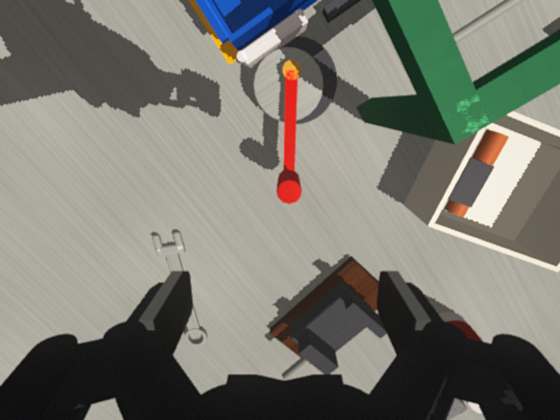

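The wrist view shows the knob at (289,190) and the pivot at (291,69), with nothing between the fingers' landing spots. The vise and wrench stay clear. Offset is about (+3,−2) mm, and knob–pivot is 110 mm as it should be. Descending and gripping lightly.

```bash
python3 -m creep '[3,-2,-35,0,0,0,-1,0,0,-40,0,0,0,-1,0,0,-40,0,0,0,-1,0,0,-35,0,0,0,-1,0,0,-20,0,0,0,-1,0,0,-15,0,0,0,-1,0,0,-5,0,0,0,-1,0,0,0,0,0,0,-1]' 25
python3 -m creep '[0,0,0,0,0,0,1,0,0,0,0,0,0,1,0,0,0,0,0,0,1,0,0,0,0,0,0,1,0,0,0,0,0,0,1,0,0,0,0,0,0,1]' 25
cat > cam.py <<'E'
from h import *
import sys
s=status.get_state();p=s['tool_pos'];P=np.array([633,-82.]);v=p[:2]-P;a=np.degrees(np.arctan2(v[1],v[0]))%360
im,c=shot('top');x=cv2.resize(im[160:225,200:260],None,fx=6,fy=6,interpolation=2)
if len(sys.argv)>1: cv2.imwrite('pics/'+sys.argv[1],x[:,:,::-1])
T=R.from_quat(s['tcp_rot']).as_matrix()
print('r',np.linalg.norm(v),'ang',a,'cam deg',234.8-a,p,'F',s['ft_force'],'yaw',np.degrees(np.arctan2(T[1,0],T[0,0])))
E
python3 cam.py
python3 - <<'E'
import numpy as np
P=np.array([633,-82.]);a=np.radians(233.8-np.arange(0,90,6));X=P+110*np.c_[np.cos(a),np.sin(a)];print(np.diff(X,axis=0).round(1))
E
```

```text
time_s: 18.2
tool_pos: [568.1, -170.4, 61.8]
tcp_rot: [0.888, 0.46, -0.001, -0.001]
ft_force: [-0.4, -0.2, 0.2]
gripper_width: 85.3
gripper_force: 0.0
time_s: 18.8
tool_pos: [568.6, -171.7, 62.9]
tcp_rot: [0.888, 0.459, 0.0, 0.0]
ft_force: [-1.8, -0.4, 3.8]
gripper_width: 23.4
gripper_force: 25.7
r 110.46051627508884 ang 234.31923325005818 cam deg 0.48076674994183577 [ 568.57185203 -171.72479816   62.9198978 ] F [-1.84979976 -0.44152822  3.82068844] yaw 54.64946371710788
[[-8.9  7.3]
 [-8.1  8.2]
 [-7.2  9. ]
 [-6.2  9.7]
 [-5.2 10.3]
 [-4.1 10.8]
 [-2.9 11.1]
 [-1.8 11.4]
 [-0.6 11.5]
 [ 0.6 11.5]
 [ 1.8 11.4]
 [ 3.  11.1]
 [ 4.2 10.7]
 [ 5.3 10.2]]
```

```bash
python3 -m creep '[-4.5,3.6,0,0,0,-3,1,-4.4,3.7,0,0,0,-3,1,-8.1,8.2,0,0,0,-6,1,-7.2,9,0,0,0,-6,1,-6.2,9.7,0,0,0,-6,1,0,0,0,0,0,0,1]'
python3 cam.py
python3 -m creep '[-5.2,10.3,0,0,0,-6,1,-4.1,10.8,0,0,0,-6,1,-2.9,11.1,0,0,0,-6,1,0,0,0,0,0,0,1]'
python3 cam.py; python3 tb.py | tail -7
```

```text
time_s: 19.45
tool_pos: [537.7, -136.8, 62.9]
tcp_rot: [0.964, 0.265, 0.0, -0.0]
ft_force: [-1.6, -0.0, 5.7]
gripper_width: 23.7
gripper_force: 25.8
r 109.95401447472055 ang 209.87979732791518 cam deg 24.920202672084827 [ 537.66190181 -136.77711504   62.90172667] F [-1.57985840e+00 -1.21902225e-03  5.74428300e+00] yaw 30.68207653974555
time_s: 19.9
tool_pos: [525.7, -104.7, 62.9]
tcp_rot: [0.994, 0.111, -0.0, -0.0]
ft_force: [-3.2, -0.3, 7.9]
gripper_width: 23.2
gripper_force: 26.0
r 109.68423717257873 ang 191.95359712780183 cam deg 42.84640287219818 [ 525.69419267 -104.71773753   62.87486553] F [-3.22201772 -0.33059967  7.88900057] yaw 12.733755825533702
148 249 293 [711.   92.2] [708.  -38.3]
156 249 292 [686.9  92.5] [684.  -34.6]
164 248 292 [663.1  95.7] [660.  -33.9]
172 247 292 [639.4  98.9] [636.2 -33.1]
180 247 292 [615.8  99.2] [612.6 -32.4]
188 249 291 [592.2  93.8] [589.2 -28.8]
[ 525.77453616 -105.09055657   62.87471972] [-3.21422481  2.29835971  7.84658947]
```

```bash
cat > nd.py <<'E'
from h import *
def ang(im):
    hsv=cv2.cvtColor(im,cv2.COLOR_RGB2HSV);roi=np.zeros(im.shape[:2],bool);roi[170:220,205:242]=1
    y=(hsv[:,:,0]>14)&(hsv[:,:,0]<28)&(hsv[:,:,1]>130)&roi; Y,X=np.nonzero(y);p=np.array([X.mean(),Y.mean()])
    V,U=np.nonzero((im.max(2)<110)&roi);d=np.c_[U,V]-p;r=np.hypot(*d.T);k=(r>4)&(r<15);d=d[k]
    a=np.arctan2(d[:,1],d[:,0]);k=abs(a-np.median(a))<.5
    def col(m): 
        V,U=np.nonzero(m&roi);a=np.arctan2(V-p[1],U-p[0]);return np.percentile(a,[2,98]).round(2)
    s=hsv[:,:,1]>120
    return p.round(1),len(d),round(float(np.median(a)),3),round(float(a[k].mean()),3),'green',col(s&(hsv[:,:,0]>45)&(hsv[:,:,0]<80)),'red',col(s&((hsv[:,:,0]<5)|(hsv[:,:,0]>175)))
print(ang(cv2.imread('pics/top0.png')[:,:,::-1]));print(ang(shot('top')[0]))
E
python3 nd.py
python3 -m creep '[-1.2,5.6,0,0,0,-3,1,-0.8,5.6,0,0,0,-3,1,-0.4,5.7,0,0,0,-3,1,-0.1,5.7,0,0,0,-3,1,0,0,0,0,0,0,1]'
python3 cam.py;python3 nd.py|tail -1
```

```text
(array([214.5, 192.7]), 121, -0.591, -0.574, 'green', array([-0.31,  0.29]), 'red', array([-0.53,  0.78]))
(array([214.6, 192.7]), 120, -0.602, -0.574, 'green', array([-0.31,  0.3 ]), 'red', array([0.34, 0.78]))
time_s: 20.6
tool_pos: [523.5, -82.5, 62.9]
tcp_rot: [1.0, 0.007, -0.0, -0.0]
ft_force: [-2.7, 2.0, 7.8]
gripper_width: 23.4
gripper_force: 26.0
r 109.54027569064873 ang 180.24074083524167 cam deg 54.559259164758345 [523.46069124 -82.46025624  62.88977392] F [-2.71514166  2.00842221  7.80750398] yaw 0.7858448763647028
(array([214.6, 192.7]), 123, -0.422, -0.405, 'green', array([-0.31,  0.29]), 'red', array([0.33, 0.78]))
```

```bash
python3 -m creep '[0.1,5.7,0,0,0,-3,1,0.4,5.7,0,0,0,-3,1,0.7,5.7,0,0,0,-3,1,1,5.6,0,0,0,-3,1,0,0,0,0,0,0,1]'
python3 cam.py;python3 nd.py|tail -1
```

```text
time_s: 21.2
tool_pos: [525.9, -59.6, 62.9]
tcp_rot: [0.995, -0.098, -0.0, -0.0]
ft_force: [-2.4, 2.7, 7.3]
gripper_width: 23.3
gripper_force: 26.0
r 109.43363387239962 ang 168.20831217672063 cam deg 66.59168782327939 [525.8757391  -59.63679474  62.86231352] F [-2.35961309  2.72885984  7.31867688] yaw -11.21289440708843
(array([214.4, 192.8]), 124, -0.151, -0.124, 'green', array([-0.32,  0.28]), 'red', array([0.34, 0.77]))
```

```bash
python3 -m creep '[1.4,6.4,0,0,0,-3.5,1,0,0,0,0,0,0,1,0,0,0,0,0,0,0.3,0,0,0,0,0,0,0,0,0,0,0,0,0,-0.5,0,0,0,0,0,0,-1,0,0,0,0,0,0,-1,0,0,0,0,0,0,-1]'
python3 -m creep '[0,0,10,0,0,0,-1,0,0,25,0,0,0,-1,0,0,40,0,0,0,-1,0,0,40,0,0,0,-1,0,0,40,0,0,0,-1,-25,-40,10,0,0,0,-1,-30,-45,0,0,0,0,-1,-30,-45,0,0,0,0,-1,-20,-20,0,0,0,0,-1,0,0,0,0,0,0,-1,0,0,0,0,0,0,-1]'
python3 nd.py|tail -1; python3 tb.py | tail -8
python3 - <<'E'
from h import *
t,c=shot('top'); x=cv2.resize(t[30:300,90:500],(800,527),interpolation=2); cv2.imwrite('pics/end.png',x[:,:,::-1])
E
```

```text
time_s: 22.1
tool_pos: [527.0, -53.6, 62.3]
tcp_rot: [0.992, -0.129, -0.0, 0.0]
ft_force: [-1.0, 0.3, -0.7]
gripper_width: 85.6
gripper_force: 0.0
time_s: 23.2
tool_pos: [426.5, -197.0, 228.1]
tcp_rot: [0.992, -0.13, 0.001, 0.0]
ft_force: [-0.9, 0.5, 0.2]
gripper_width: 85.4
gripper_force: 0.0
(array([214.7, 192.7]), 121, -0.065, -0.029, 'green', array([-0.32,  0.29]), 'red', array([0.35, 0.78]))
132 273 290 [758.1  21.6] [756.9 -31. ]
148 247 291 [711.1  98. ] [708.2 -32.5]
156 246 290 [687.1 101.2] [684.1 -28.8]
164 246 290 [663.2 101.5] [660.2 -28.1]
172 245 290 [639.5 104.6] [636.4 -27.4]
180 245 290 [615.9 104.9] [612.7 -26.7]
188 247 289 [592.3  99.5] [589.3 -23.1]
[ 427.23657918 -196.05070536  227.5643854 ] [-0.23870066 -0.37105118 -0.32383602]
```

View pics/end.png

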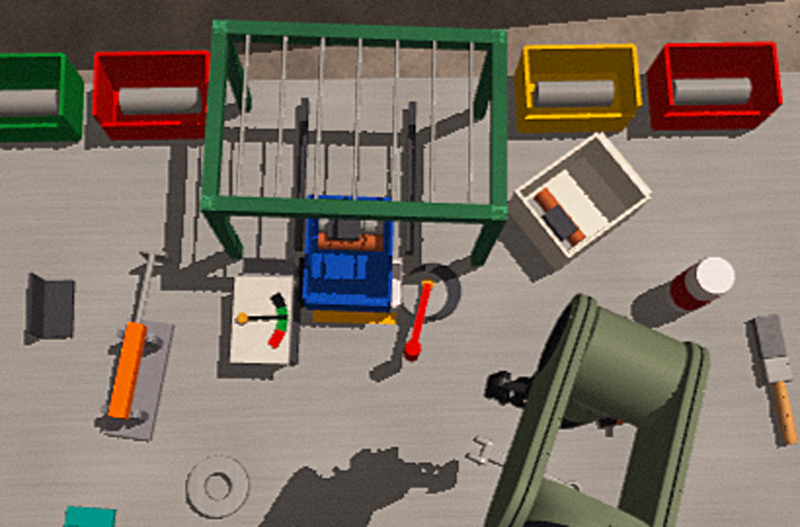

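The final view shows the needle in mid-green (280,318), the tote lip over the band (350,310) and the hook in its cradle (125,370). The lever is free at (412,350), and the ring, angle, can and wrench are where they were. Handing in.

```bash
python3 -c "
from rig import job; print(job.job_done())"
```

```text
the job is handed in; nothing more can be done
None
```

The job is handed in after about 23 s of robot time; its result was not reported back. The tote's front lip is over the yellow band, the hook is back in its cradle blade end as before, the lever is released, the needle rests mid-green at about 0.54 and never read higher, and the can, ring, wrench and angle look undisturbed.

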